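# Sort two mixed-up residue test kits into their trays

## Task

Two residue test kits have been mixed up on the grey mat: put each kit together again in the tray of its own colour, with the carton standing in the tray's right-hand bay (as the robot sees it, the slightly narrower one) and the bottle upright in the left-hand bay, flat on the floor of the bay. The cartons stand tight together, so slide one out lengthwise to make room for the fingers; do not tip or drop the glass bottles, and leave the tube rack, tip box and pipette where they are.

Things in the scene. Friction and masses are not known exactly. Their poses are not given: they have to be found in the camera images.
- green_carton: Loose white carton with broad green band (+x half), 95 (x) x 30 (y) x 60 mm tall, 90 g, upright. Origin: centre of underside. Starts flush against the other carton, long side to long side (order varies; x roughly away from robot), on a fixed 2 mm thick grey mat. Too long to grip by its ends; pushed on its +x end it slides along its neighbour to -x, where 70 mm of mat is clear.
- blue_carton: Loose white carton with broad blue band (+x half), 95 (x) x 30 (y) x 60 mm tall, 90 g, upright. Origin: centre of underside. Starts flush against the other carton, long side to long side (order varies; x roughly away from robot), on a fixed 2 mm thick grey mat. Too long to grip by its ends; pushed on its +x end it slides along its neighbour to -x, where 70 mm of mat is clear.
- green_bottle: Loose amber bottle with green cap and green ring on its label, upright, 120 g: body 36 mm diameter up to 60 mm high, cap 28 mm diameter from 66 to 85 mm high. Origin: centre of underside, z up. Starts on the 2 mm thick grey mat, beyond the cartons' +x ends; the two bottles' places vary.
- blue_bottle: Loose amber bottle with blue cap and blue ring on its label, upright, 120 g: body 36 mm diameter up to 60 mm high, cap 28 mm diameter from 66 to 85 mm high. Origin: centre of underside, z up. Starts on the 2 mm thick grey mat, beyond the cartons' +x ends; the two bottles' places vary.
- green_tray: Green tray, fixed, 124 (x) x 132 (y) mm; floor 4 mm thick; walls and divider 4 mm thick, tops 20 mm above the bench. Origin: centre of underside; yaw within 0.35 rad of world. A divider along x makes two bays 116 mm long: carton bay (robot's right) 56 mm wide, centre at y -34 mm; bottle bay (left) 64 mm wide, centre at y +30 mm. Left or right of the mat: varies.
- blue_tray: Blue tray, fixed, 124 (x) x 132 (y) mm; floor 4 mm thick; walls and divider 4 mm thick, tops 20 mm above the bench. Origin: centre of underside; yaw within 0.35 rad of world. A divider along x makes two bays 116 mm long: carton bay (robot's right) 56 mm wide, centre at y -34 mm; bottle bay (left) 64 mm wide, centre at y +30 mm. Left or right of the mat: varies.
- rack: Bystander: clear acrylic tube rack with some white tubes in it, 70 (x) by 130 (y) by 74 mm high with tubes, loose, at the robot's left. Origin: centre of its underside.
- tipbox: Bystander: white pipette-tip box with yellow lid, 120 by 85 by 75 mm high, loose, at the robot's right. Origin: centre of its underside.
- pipette: Bystander: white and blue pipette lying on the bench, along its x, 235 mm long, up to 50 mm wide, 24 mm high, loose, crosswise beyond the mat. Origin: on the bench near its middle.
There are look-alikes about, which are no part of the job. What is shaped like the blue_carton but brown or purple is not meant.

How it is judged:
By the outcome, as a careful person would: the job done as asked, in the order asked, and still so for the second after the job is handed in, with the robot touching nothing.
It also fails if it takes over 115 s, if anything falls off the work surface, if the arm or the gripper's body presses on something with over 40 N, if the wrist force passes 120 N, or if a joint passes its speed limit or range.

## Robot

A 6-joint arm with a two-finger parallel gripper is mounted at the origin on the work surface. World frame = base frame: x ahead of the robot, y to its left, z up, the work surface at z = 0. Lengths are in m, angles in rad, forces in N, time in s.
With the tool pointing down it reaches from about 0.425 to 0.95 m from the base axis. Payload 3.5 kg.
Tool frame: the origin (TCP) lies midway between the tips of the shut fingers; the grasp point (between the pads) lies 19 mm behind it (ctrl.pinch_z is the distance from the TCP to the grasp point, in m); z points along the fingers, y is the line along which they close (so a half turn about z gives the same grasp; the last joint's range is limited). The gripper opens to 85 mm and grips with 20 to 120 N. Pads are 22 mm wide; open, the fingers measure 114 mm over their backs; the gripper's body (76 mm by 85 mm) begins 54 mm behind the grasp point. The pads swing forward as they close: fully open they stand 13 mm farther back than shut.
Start: joints at [1.039, 0.286, 1.577, -0, 1.279, -0.15], TCP at [0.251, 0.626, 0.231] pointing down, gripper open.
Joint ranges: [-2.77, 2.77], [-0.9, 2.22], [0.21, 2.48], [-1.53, 4.67], [0.24, 2.81], [-2.84, 2.84]. Speed limits (rad/s): [2.79, 2.79, 3.14, 3.14, 3.14, 3.14].

## Interface

Orientations are given as a unit quaternion [x, y, z, w].
In Python, from plant import get_state, viewer, sign_off, ctrl gives the robot as it stands. The module is installed in compiled form; this text tells all that it offers.
- The arm moves only by the shell command python3 -m handwheel 'ROWS' [FORCE]. ROWS is JSON, a list that holds one entry, the list of rows, each a list of 5 numbers: the finger opening in m, from 0 to 0.0854, then the shift along the tool's x, y, z in m, then the turn about the tool's z in degrees. In form: [[[claw, x, y, z, spin], ...]]. A call has 1 to 12 rows; each row shifts and turns the commanded pose from where the row before left it, along the tool's axes as they then stand; what a row does not reach is not made up. A row lasts 1/12 s, in which the tool goes at most 41.7 mm and 7.16 degrees, less where a joint would pass 70% of its speed; a pose out of reach is approached as far as the arm can. A call is refused whole if a number of a shift passes 0.0417 or a number of a turn 7.16, either way. A call with a gripper value outside its range is refused whole. The fingers move at their own pace and stop on an object; FORCE is the grip in N (left out, the last holds). Time passes only in rows, so rows that do not move let the fingers close. It gives the time, the measured TCP pose, the force, the opening and the grip force at its end, in the units of the state.
- get_state(): the state, without advancing time (a new reading comes with each control period).
- viewer.read_camera(name): name is "scene" or "top" or "wrist"; returns the picture (480x640x3 uint8, blue, green, red); there is no depth.
- viewer.camera_params(name): a dict with "fov_y" (degrees; the focal length in pixels is half the picture's height over the tangent of half this angle, whatever the lens; pixels are square), "cx", "cy" (the principal point, pixels), "xyz" and "attitude" of the camera in the world; the wrist camera has in their place "hand_eye" (4x4, takes a point from camera to tool coordinates, whose origin is the TCP and whose axes are the flange's). Camera axes: x right, y up, looking along -z (the intrinsics and any distortion apply to the point x, -y, -z); pixel columns grow to the right and rows downward; lengths in m; the calibration is good to about 2 mm. The wrist camera is an equidistant fisheye: a pixel r from the principal point sees the ray r / f radians off the axis. A picture is of the moment at which its call begins: read the wrist's pose just before it. camera_params takes no time and is no camera call.
- sign_off(): hands the job in; it is judged then, once.
Trained networks look in the newest picture that a camera, given by its name, has taken for a name from the list of things; names that differ only in an ending like _2 or _b are one class to them, and where a whole thing is asked for, a point or a joint stands for the part that bears it (a point fixed in the world has none). Each returns a list of dicts, best first, with "confidence" (0 to 1); they miss things now and then, are a little off and sometimes report something else, mostly with a low value. They report only what shows in the picture. A call takes as long as a camera call. They do not tell look-alikes from the thing itself.
- viewer.look_for(camera, name): "extent" ([left, top, width, height] as shares, 0 to 1, of the picture: columns of its width, rows of its height, round what is visible of it).
- viewer.outline_of(camera, name): "mask" (480x640 bool, what is visible of it) and "extent" ([left, top, width, height] as shares, 0 to 1, of the picture: columns of its width, rows of its height, round what is visible of it).
- viewer.pinpoint(camera, name): "xy" ([column, row] as shares, 0 to 1, of the picture: columns of its width, rows of its height: a listed point, or the origin of a listed thing).
The state is a dict: "time": time; "qpos": joint angles; "dq": joint speeds; "joint_efforts": joint torques, N m; "eef_pos": TCP position; "tcp_rot": TCP orientation; "contact_force": force on the tool from outside, world axes, zero at the start; "wrist_torque": the same for the moment, N m; "opening": opening from 0.0 (shut) to 1.0 (fully open); "finger_force": force on a finger pad.
Only numpy, scipy, OpenCV 4.12 (cv2) and the standard library are available. Lean on these libraries where they do the work, as an engineer would, in place of code of your own. Each camera call takes 0.05 s, during which the arm holds its last target. There are 200 camera calls.

## Working session

There is one attempt and no reset: what is moved stays moved. The work goes in short steps, Python scripts to look and compute and a shell command to move; the robot and the scene stay as the last step left them, time stands still between calls to the robot, and variables do not carry over. Pictures are saved under pics/ and viewed, at most 14 in all, crops included, and the job is handed in when it is done.

```bash
mkdir -p pics; python3 - <<'E'
from plant import get_state, viewer, ctrl
import cv2
s=get_state();print(s)
for c in("top","scene"):
    cv2.imwrite(f"pics/{c}0.png",viewer.read_camera(c));print(viewer.camera_params(c))
print(viewer.camera_params("wrist"),ctrl.pinch_z)
E
```

```text
{'time': 0.0, 'qpos': array([ 1.03902696e+00,  2.87168716e-01,  1.57819647e+00, -1.90324716e-05,
        1.27857571e+00, -1.50023348e-01]), 'dq': array([-1.68310010e-03,  1.01623283e-03, -4.96124496e-04,  4.44948835e-05,
        1.35966265e-03, -1.10891054e-03]), 'joint_efforts': array([-8.31478301e-04, -4.05958486e+01, -2.92638713e+01, -9.15791679e-05,
        5.59799111e-03,  1.69605164e-05]), 'eef_pos': array([0.25111838, 0.62583862, 0.2299346 ]), 'tcp_rot': array([ 1.89713288e-01,  9.81838831e-01, -1.10960186e-03, -3.83960707e-04]), 'contact_force': array([ 0.8284336 , -0.11751142, -0.52188449]), 'wrist_torque': array([-0.02458677, -0.01742688,  0.00295228]), 'finger_force': 0.0, 'opening': 0.9993147691548762}
{'fov_y': 55.4289537593553, 'cx': 313.5966612959741, 'cy': 239.8958335346134, 'xyz': array([ 0.32762007, -0.01149017,  1.30813221]), 'attitude': array([ 0.05057832, -0.05136952, -0.69909612,  0.7113843 ])}
{'fov_y': 52.232365256840765, 'cx': 319.1958117752274, 'cy': 245.26460062133054, 'xyz': array([1.34996953, 0.58942062, 0.79007142]), 'attitude': array([0.20372492, 0.39806053, 0.7904262 , 0.41865307])}
{'fov_y': 65.70646984690485, 'cx': 314.3942976334698, 'cy': 237.2412204345639, 'hand_eye': array([[-3.18351748e-04,  9.46301964e-01,  3.23283919e-01,
         8.38426438e-02],
       [ 9.99999827e-01,  4.61203917e-04, -3.65271740e-04,
        -9.88791938e-04],
       [-4.94757175e-04,  3.23283746e-01, -9.46301947e-01,
        -1.42213132e-01],
       [ 0.00000000e+00,  0.00000000e+00,  0.00000000e+00,
         1.00000000e+00]])} 0.0187
```

View pics/top0.png

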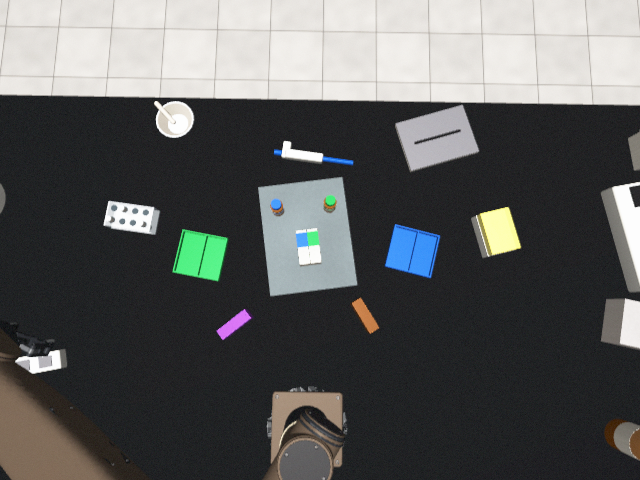

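View pics/scene0.png

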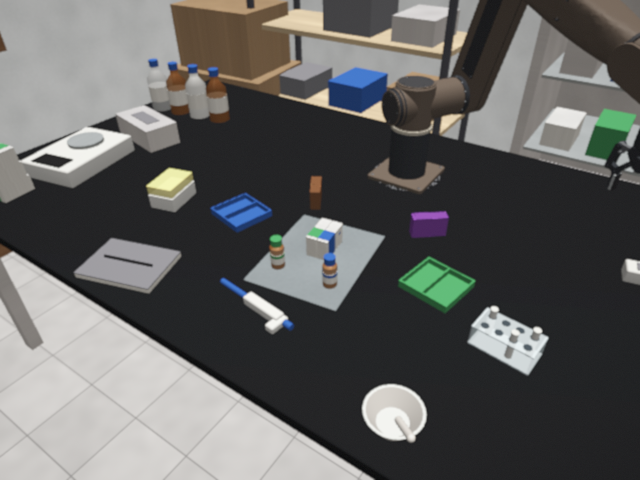

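Top view: green tray left (200,255), blue tray right (413,250). Blue carton is on the left (302,247) and green on the right (314,247). The blue cap is at (277,207) and the green cap at (330,203). The scene view agrees, so each kit has to go across to the opposite side.

```bash
cat > h.py <<'E'
import numpy as np, cv2
from plant import get_state, viewer
from scipy.spatial.transform import Rotation as R
from scipy.optimize import minimize
def pose(cam, st=None):
    p=viewer.camera_params(cam)
    if cam=="wrist":
        H=np.array(p["hand_eye"]); Rt=R.from_quat(st["tcp_rot"]).as_matrix()
        return p,Rt@H[:3,:3],Rt@H[:3,3]+st["eef_pos"]
    return p,R.from_quat(p["attitude"]).as_matrix(),np.array(p["xyz"])
def proj(C,cam,P):
    p,Rm,t=C; f=240/np.tan(np.radians(p["fov_y"]/2))
    v=(np.atleast_2d(P)-t)@Rm*[1,-1,-1]
    if cam=="wrist":
        r=np.linalg.norm(v[:,:2],axis=1)+1e-12; k=np.arctan2(r,v[:,2])/r
    else: k=1/v[:,2]
    return f*v[:,:2]*k[:,None]+[p["cx"],p["cy"]]
def unproj(C,cam,uv,z):
    p,Rm,t=C; f=240/np.tan(np.radians(p["fov_y"]/2))
    d=(np.atleast_2d(uv)-[p["cx"],p["cy"]])/f
    if cam=="wrist":
        th=np.linalg.norm(d,axis=1)+1e-12; v=np.c_[d*(np.sin(th)/th)[:,None],np.cos(th)]
    else: v=np.c_[d,np.ones(len(d))]
    w=(v*[1,-1,-1])@Rm.T
    return t+w*((z-t[2])/w[:,2])[:,None]
def box(lx,ly,z0,z1): return np.array([[a*lx/2,b*ly/2,z] for a in(-1,1) for b in(-1,1) for z in(z0,z1)])
def cyl(r,z0,z1): return np.array([[r*np.cos(a),r*np.sin(a),z] for a in np.arange(0,6.28,.26) for z in(z0,z1)])
def place(S,q): c,s=np.cos(q[2]),np.sin(q[2]); return S@np.array([[c,s,0],[-s,c,0],[0,0,1]])+[q[0],q[1],0]
def fit(views,S,q0):  # views: (C,cam,mask)
    K=4; crops=[]
    for C,cam,m in views:
        c=proj(C,cam,place(S,q0)); lo=c.min(0).astype(int)-15; hi=c.max(0).astype(int)+15
        lo=np.maximum(lo,0); sub=m[lo[1]:hi[1],lo[0]:hi[0]].astype(np.uint8)*255
        crops.append((C,cam,lo,cv2.resize(sub,None,fx=K,fy=K)/255.))
    def cost(q):
        t=0
        for C,cam,lo,m in crops:
            h=cv2.convexHull(((proj(C,cam,place(S,q))-lo+.5)*K*16-8).astype(np.int32))
            im=np.zeros(m.shape,np.uint8); cv2.fillConvexPoly(im,h,1,shift=4)
            t+=np.abs(im-m).sum()/m.sum()
        return t
    s0=np.array([q0]+[np.add(q0,d) for d in([.012,0,0],[0,.012,0],[0,0,.15])])
    r=minimize(cost,q0,method="Nelder-Mead",options=dict(initial_simplex=s0,xatol=1e-4,fatol=1e-5))
    return r.x,r.fun
def colmask(im,col):
    h=cv2.cvtColor(im,cv2.COLOR_BGR2HSV); lo,hi=dict(green=(45,85),blue=(98,125))[col]
    return (h[...,0]>=lo)&(h[...,0]<=hi)&(h[...,1]>120)&(h[...,2]>40)
def comp(m,uv):
    n,l,s,c=cv2.connectedComponentsWithStats(cv2.morphologyEx(m.astype(np.uint8),cv2.MORPH_CLOSE,np.ones((5,5))))
    i=1+np.argmin(np.linalg.norm(c[1:]-uv,axis=1)+1000*(s[1:,4]<15)); return l==i
E
cat > m1.py <<'E'
from h import *
ims={c:cv2.imread(f"pics/{c}0.png") for c in("top","scene")}; C={c:pose(c) for c in ims}
seeds={"green_tray":((200,255),(437,284)),"blue_tray":((413,250),(241,212)),"green_cap":((330,202),(277,240)),"blue_cap":((277,207),(330,259))}
for n,sd in seeds.items():
    S=box(.124,.132,0,.02) if "tray" in n else cyl(.014,.068,.087)
    V=[(C[c],c,comp(colmask(ims[c],n.split("_")[0]),u)) for c,u in zip(ims,sd)]
    q0=np.r_[unproj(C["top"],"top",[sd[0]],S[:,2].max())[0,:2],0]
    print(n,[np.round(a,4) for v in([V[0]],[V[1]],V) for a in fit(v,S,q0)])
for c,uvs in(("top",[(297,231),(319,230),(321,264),(299,266),(308,230)]),): print(unproj(C[c],c,uvs,.062).round(3))
print(unproj(C["top"],"top",[(258,186),(343,178),(357,285),(270,296),(283,155),(300,150),(352,162)],.01).round(3))
E
python3 m1.py; python3 - <<'E'
import cv2
cv2.imwrite("pics/c.png",cv2.hconcat([cv2.resize(cv2.imread("pics/top0.png")[170:310,245:370],None,fx=4,fy=4,interpolation=2)[:, :400],cv2.resize(cv2.imread("pics/scene0.png")[205:305,255:355],(400,560),interpolation=2)]))
E
```

```text
green_tray [array([ 0.4674,  0.3111, -0.1685]), np.float64(0.0353), array([ 0.4658,  0.3113, -0.1833]), np.float64(0.0298), array([ 0.4666,  0.3114, -0.1761]), np.float64(0.0703)]
blue_tray [array([ 0.4901, -0.2937, -0.2322]), np.float64(0.0413), array([ 0.4879, -0.2927, -0.2274]), np.float64(0.0745), array([ 0.489 , -0.2931, -0.2455]), np.float64(0.1239)]
green_cap [array([ 0.6181, -0.0545,  0.0432]), np.float64(0.1753), array([ 0.6131, -0.0585,  0.0969]), np.float64(0.257), array([ 0.6172, -0.0551,  0.0453]), np.float64(0.5305)]
blue_cap [array([ 0.6044,  0.0948, -0.1049]), np.float64(0.1587), array([0.5989, 0.092 , 0.1189]), np.float64(0.6415), array([ 0.6038,  0.0946, -0.0518]), np.float64(0.8711)]
[[ 0.533  0.035  0.062]
 [ 0.537 -0.026  0.062]
 [ 0.442 -0.033  0.062]
 [ 0.436  0.027  0.062]
 [ 0.536  0.005  0.062]]
[[ 0.672  0.154  0.01 ]
 [ 0.701 -0.094  0.01 ]
 [ 0.389 -0.136  0.01 ]
 [ 0.354  0.109  0.01 ]
 [ 0.768  0.083  0.01 ]
 [ 0.784  0.034  0.01 ]
 [ 0.75  -0.12   0.01 ]]
```

View pics/c.png

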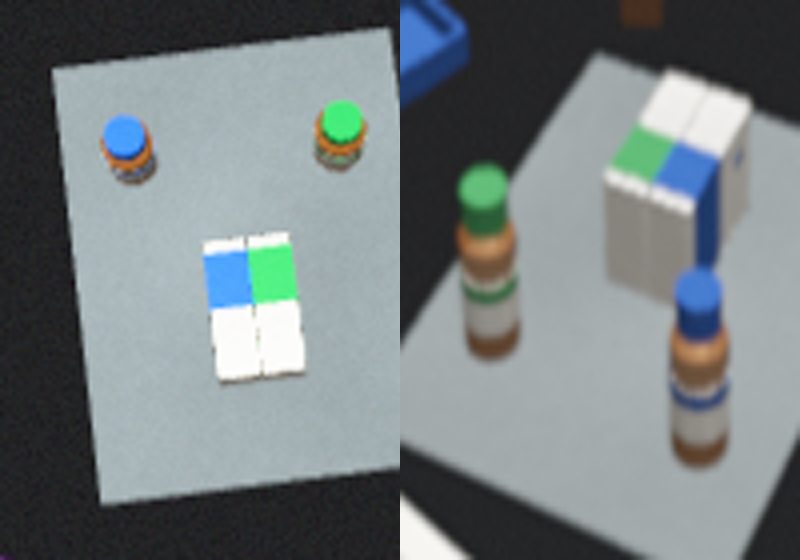

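The crop shows the carton pair centred near (0.487, 0.001) with yaw about 0.08 rad. The bottles are clear of the pair. I'm moving over the mat to measure it with the wrist camera.

```bash
python3 -m handwheel '[[[0.0854,-0.012,-0.013,0,0],[0.0854,-0.024,-0.026,0,0],[0.0854,-0.024,-0.026,0,0],[0.0854,-0.024,-0.026,0,0],[0.0854,-0.024,-0.026,0,0],[0.0854,-0.024,-0.026,0,0],[0.0854,-0.024,-0.026,0,0],[0.0854,-0.024,-0.026,0,0],[0.0854,-0.024,-0.026,0,0],[0.0854,-0.024,-0.026,0,0],[0.0854,-0.024,-0.026,0,0],[0.0854,-0.024,-0.026,0,0]]]'
python3 -m handwheel '[[[0,-0.024,-0.026,0,0],[0,-0.024,-0.026,0,0],[0,-0.024,-0.026,0,0],[0,-0.024,-0.026,0,0],[0,-0.024,-0.026,0,0],[0,-0.024,-0.026,0,0],[0,-0.024,-0.026,0,0],[0,-0.024,-0.026,0,0],[0,-0.012,-0.01,0,0],[0,0,0,0,0],[0,0,0,0,0]]]'
python3 - <<'E'
from h import *
s=get_state(); im=viewer.read_camera("wrist"); np.save("s1.npy",s,allow_pickle=True); cv2.imwrite("pics/w1.png",im); print(s["eef_pos"],s["qpos"],s["time"])
E
```

```text
time: 1.1
eef_pos: [0.3961, 0.2444, 0.2309]
tcp_rot: [0.19, 0.982, -0.0, -0.0]
contact_force: [0.2, 0.5, -0.1]
opening: 1.0
finger_force: 0.0
time: 2.02
eef_pos: [0.504, -0.0323, 0.2307]
tcp_rot: [0.191, 0.982, 0.0, -0.001]
contact_force: [-1.8, 0.0, 0.0]
opening: 0.003
finger_force: 0.0
[ 0.50400655 -0.03226447  0.23074389] [-2.65408824e-01 -9.28186744e-02  1.98679409e+00  7.10659189e-04
  1.24937472e+00 -1.45304400e+00] 2.0167
```

View pics/w1.png

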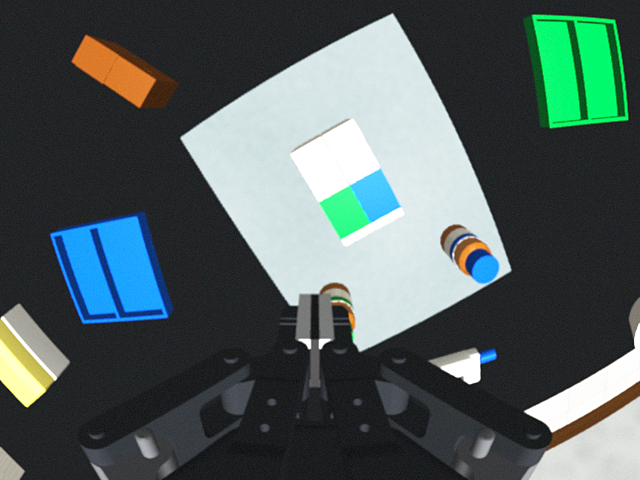

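The wrist view shows the pair's top-face corners at about (291,153), (354,119), (403,211), (345,245). Both trays and the blue cap at (485,266) are visible. The shut fingers hide part of the green bottle.

```bash
cat > m2.py <<'E'
from h import *
s=np.load("s1.npy",allow_pickle=True).item(); im=cv2.imread("pics/w1.png"); C=pose("wrist",s)
g=cv2.cvtColor(im,cv2.COLOR_BGR2GRAY)
uv=np.array([(291,153),(354,119),(403,211),(345,245),(322,203),(382,170),(352,187),(322,137)],np.float32)
uv=cv2.cornerSubPix(g,uv.reshape(-1,1,2),(4,4),(-1,-1),(3,30,.01)).reshape(-1,2); print(uv.round(1).tolist())
P=unproj(C,"wrist",uv,.062); print(P[:,:2].round(4).tolist())
print([np.linalg.norm(P[i]-P[j]).round(4) for i,j in((0,1),(1,2),(2,3),(3,0))],P[:4].mean(0),np.arctan2(*(P[2]-P[1]+P[3]-P[0])[[1,0]]))
for n,uvs,q,S in(("green",(580,70),(.4666,.3114,-.176),box(.124,.132,0,.02)),("blue",(110,270),(.489,-.293,-.24),box(.124,.132,0,.02)),("blue",(485,266),(.604,.095,0),cyl(.014,.068,.087))):
    print(n,fit([(C,"wrist",comp(colmask(im,n),uvs))],S,np.array(q)))
E
python3 m2.py
```

```text
[[289.70001220703125, 153.1999969482422], [351.1000061035156, 117.69999694824219], [403.0, 211.0], [344.5, 246.39999389648438], [319.0, 202.39999389648438], [379.8999938964844, 168.10000610351562], [349.70001220703125, 184.8000030517578], [320.70001220703125, 135.0]]
[[0.4477, -0.0327], [0.4389, 0.0259], [0.5308, 0.0403], [0.5422, -0.0195], [0.4963, -0.0257], [0.4875, 0.0336], [0.4917, 0.0043], [0.4433, -0.003]]
[np.float64(0.0592), np.float64(0.093), np.float64(0.0609), np.float64(0.0954)] [0.4899179 0.0034838 0.062    ] 0.14686320673261422
green (array([ 0.46729421,  0.31315033, -0.17340273]), np.float64(0.039378505248900686))
blue (array([ 0.48857914, -0.2929828 , -0.23916524]), np.float64(0.037284107227780486))
blue (array([0.60394973, 0.09480362, 0.05556914]), np.float64(0.08926541797977615))
```

```bash
cat > to.py <<'E'
import sys; from h import *
x,y,z,d=map(float,sys.argv[1:5]) # target TCP and direction of tool y, degrees
s=get_state(); M=R.from_quat(s["tcp_rot"]).as_matrix()
a=np.degrees(np.arctan2(M[1,1],M[0,1])); t=np.radians(d)
X,Y=np.array([-np.sin(t),np.cos(t)]),np.array([np.cos(t),np.sin(t)]); D=np.array([x,y,z])-s["eef_pos"]
sp=(a-d+180)%360-180
print("t %.2f spin %.2f then shift x %.4f y %.4f z %.4f | tilt z %s q6 %.2f open %.3f F %s"%(s["time"],sp,X@D[:2],Y@D[:2],-D[2],M[:,2].round(3),s["qpos"][5],s["opening"],np.round(s["contact_force"],1)))
E
python3 -m handwheel '[[[0,0,0,0,6.62],[0,0,0,0,6.62],[0,0,0,0,6.62],[0,0,0,0,6.62],[0,0,0,0,6.62],[0,0,0,0,6.62],[0,0,0,0,6.62],[0,0,0,0,6.62],[0,0,0,0,6.62],[0,0.01,0.032,0,0],[0,0.01,0.032,0,0],[0,0,0,0,0]]]'
python3 to.py .5643 -.0027 .022 8.4
```

```text
time: 3.07
eef_pos: [0.567, 0.0007, 0.2308]
tcp_rot: [0.651, 0.759, 0.001, -0.0]
contact_force: [0.2, 0.6, -0.4]
opening: 0.0
finger_force: 0.0
t 3.07 spin 0.37 then shift x -0.0030 y -0.0032 z 0.2088 | tilt z [ 0.001  0.002 -1.   ] q6 -0.33 open 0.000 F [ 0.2  0.6 -0.4]
```

```bash
python3 -m handwheel '[[[0,-0.003,-0.002,0.025,0.3],[0,0,0,0.035,0],[0,0,0,0.035,0],[0,0,0,0.035,0],[0,0,0,0.035,0],[0,0,0,0.025,0],[0,0,0,0.018,0],[0,0,0,0,0]]]'
python3 to.py .4971 -.0127 .022 8.4
```

```text
time: 3.73
eef_pos: [0.5626, -0.0044, 0.0224]
tcp_rot: [0.654, 0.757, -0.0, -0.001]
contact_force: [0.5, -0.1, 1.3]
opening: 0.002
finger_force: 0.0
t 3.73 spin -0.03 then shift x 0.0014 y -0.0660 z 0.0004 | tilt z [-0.001  0.001 -1.   ] q6 -0.33 open 0.002 F [ 0.5 -0.1  1.3]
```

```bash
python3 -m handwheel '[[[0,0,-0.005,0,0],[0,0,-0.005,0,0],[0,0,-0.006,0,0],[0,0,-0.007,0,0],[0,0,-0.007,0,0],[0,0,-0.007,0,0],[0,0,-0.007,0,0],[0,0,-0.007,0,0],[0,0,-0.006,0,0],[0,0,-0.005,0,0],[0,0,-0.004,0,0],[0,0,0,0,0]]]'
python3 -m handwheel '[[[0,0,0.004,0,0],[0,0,0.006,-0.01,0],[0,0,0,-0.03,0],[0,0,0,-0.035,0],[0,0,0,-0.035,0],[0,0,0,-0.035,0],[0,0,0,-0.035,0],[0,0,0,-0.03,0],[0,0,0,0,0]]]'
python3 - <<'E'
from h import *
s=get_state(); im=viewer.read_camera("wrist"); np.save("s2.npy",s,allow_pickle=True); cv2.imwrite("pics/w2.png",im); print(s["eef_pos"])
E
```

```text
time: 4.73
eef_pos: [0.4972, -0.0158, 0.0235]
tcp_rot: [0.655, 0.756, -0.0, -0.0]
contact_force: [0.3, -0.4, 2.3]
opening: -0.002
finger_force: 0.7
time: 5.48
eef_pos: [0.5117, -0.0148, 0.2421]
tcp_rot: [0.654, 0.756, 0.003, 0.006]
contact_force: [-0.2, 0.7, 1.0]
opening: -0.002
finger_force: 0.0
[ 0.51170681 -0.0148002   0.24210692]
```

View pics/w2.png

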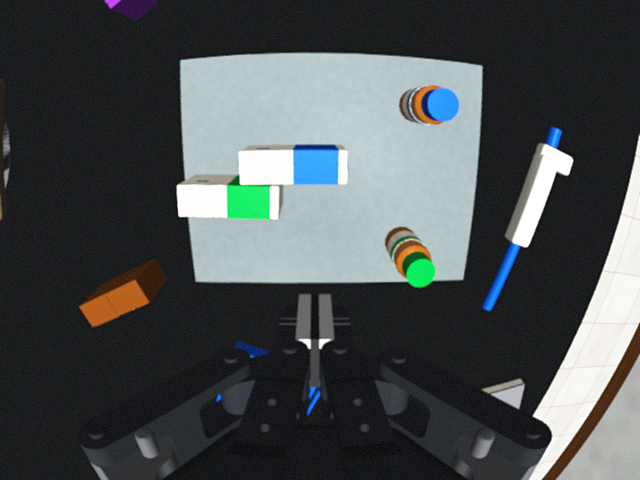

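The green carton slid out by about half its length and stayed flush with the blue one. Green top-face far edge runs (179,216)–(279,218), blue (239,183)–(346,184). Both caps are visible, at (441,104) and (420,270).

```bash
cat > m3.py <<'E'
from h import *
s=np.load("s2.npy",allow_pickle=True).item(); im=cv2.imread("pics/w2.png"); C=pose("wrist",s)
g=cv2.cvtColor(im,cv2.COLOR_BGR2GRAY)
uv=np.array([(179,216),(279,218),(239,183),(346,184),(347,150)],np.float32)
uv=cv2.cornerSubPix(g,uv.reshape(-1,1,2),(3,3),(-1,-1),(3,30,.01)).reshape(-1,2); print(uv.round(1).tolist())
P=unproj(C,"wrist",uv,.062)[:,:2]; print(P.round(4).tolist())
for a,b in((0,1),(2,3)):
    d=P[b]-P[a]; L=np.linalg.norm(d); d/=L; print("L",L,"yaw",np.arctan2(d[1],d[0]),"centre",(P[a]+P[b])/2+.015*np.array([-d[1],d[0]]))
for n,u,q in(("green",(420,270),(.618,-.0545,0)),("blue",(441,104),(.604,.095,0))): print(n,fit([(C,"wrist",comp(colmask(im,n),u))],cyl(.014,.068,.087),np.array(q)))
E
python3 m3.py
```

```text
[[178.39999389648438, 216.39999389648438], [277.70001220703125, 218.60000610351562], [239.39999389648438, 184.1999969482422], [346.5, 183.3000030517578], [345.8999938964844, 149.60000610351562]]
[[0.388, -0.0398], [0.4818, -0.0294], [0.444, -0.0024], [0.538, 0.0113], [0.5327, 0.0408]]
L 0.09435041866627829 yaw 0.10984308503065329 centre [ 0.43323738 -0.01970316]
L 0.09499476325626784 yaw 0.14477005706102286 centre [0.48885849 0.01930081]
green (array([ 0.61678634, -0.05543445,  0.11076515]), np.float64(0.060811651901481224))
blue (array([0.60388692, 0.09463078, 0.0539016 ]), np.float64(0.06583975312635297))
```

```bash
python3 -m handwheel '[[[0.052,0,0,0,-7],[0.052,0,0,0,-7],[0.052,0,0,0,-7],[0.052,0,0,0,-7],[0.052,0,0,0,-7],[0.052,0,0,0,-7],[0.052,0,0,0,-7],[0.052,0,0,0,-7],[0.052,0,0,0,-7],[0.052,0,0,0,-7],[0.052,0,0,0,-7],[0.052,0,0,0,-7]]]'
python3 -m handwheel '[[[0.052,0,0,0,-5],[0.052,0.02,0,0,0],[0.052,0.03,0,0,0],[0.052,0.02,0,0,0],[0.052,0.01,0,0,0],[0.052,0,0,0,0]]]'
python3 to.py .4273 -.0204 .025 97.4
```

```text
time: 6.53
eef_pos: [0.507, -0.0139, 0.2316]
tcp_rot: [-0.023, 1.0, 0.0, -0.002]
contact_force: [0.7, 0.8, -0.1]
opening: 0.606
finger_force: 0.0
time: 7.03
eef_pos: [0.4263, -0.024, 0.2318]
tcp_rot: [-0.063, 0.998, 0.001, -0.002]
contact_force: [0.5, -0.1, -0.1]
opening: 0.607
finger_force: 0.0
t 7.03 spin -0.18 then shift x -0.0015 y 0.0034 z 0.2068 | tilt z [-0.003  0.001 -1.   ] q6 -1.99 open 0.607 F [ 0.5 -0.1 -0.1]
```

```bash
python3 -m handwheel '[[[0.052,-0.001,0.003,0.025,0],[0.052,0,0,0.035,0],[0.052,0,0,0.035,0],[0.052,0,0,0.035,0],[0.052,0,0,0.035,0],[0.052,0,0,0.025,0],[0.052,0,0,0.016,0],[0.052,0,0,0,0]]]' 30
python3 to.py .4273 -.0204 .025 97.4
```

```text
time: 7.7
eef_pos: [0.4255, -0.02, 0.0228]
tcp_rot: [-0.063, 0.998, 0.002, -0.005]
contact_force: [-1.0, 1.1, -0.1]
opening: 0.613
finger_force: 0.0
t 7.70 spin -0.16 then shift x -0.0017 y -0.0006 z -0.0022 | tilt z [-0.01   0.003 -1.   ] q6 -1.98 open 0.613 F [-1.   1.1 -0.1]
```

```bash
python3 -m handwheel '[[[0.02,0,0,0,0],[0.02,0,0,0,0],[0.02,0,0,0,0],[0.02,0,0,0,0],[0.02,0,0,-0.01,0],[0.02,0,0,-0.025,0],[0.02,0,0,-0.035,0],[0.02,0,0,-0.025,0],[0.02,0,0,-0.01,0],[0.02,0,0,0,0]]]'
python3 to.py .4273 -.0204 .025 97.4
python3 - <<'E'
from h import *
s=get_state(); im=viewer.read_camera("wrist"); np.save("s3.npy",s,allow_pickle=True); cv2.imwrite("pics/w3.png",im); print(s["eef_pos"])
E
```

```text
time: 8.53
eef_pos: [0.4312, -0.0219, 0.1363]
tcp_rot: [-0.063, 0.998, -0.001, 0.004]
contact_force: [0.1, -0.5, -1.6]
opening: 0.345
finger_force: 36.1
t 8.53 spin -0.15 then shift x 0.0037 y 0.0020 z 0.1113 | tilt z [ 0.008 -0.002 -1.   ] q6 -1.98 open 0.345 F [ 0.1 -0.5 -1.6]
[ 0.43124823 -0.02186096  0.13629545]
```

View pics/w3.png

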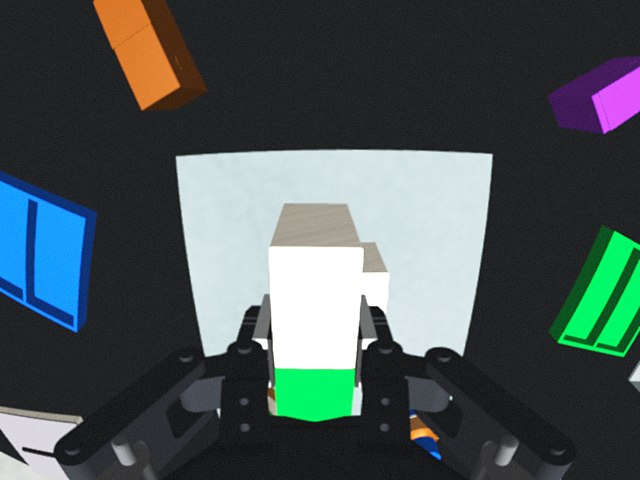

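The carton is held level and square between the pads. Its -x top edge is at row 247.

```bash
python3 - <<'E'
from h import *
s=np.load("s3.npy",allow_pickle=True).item(); C=pose("wrist",s)
P=unproj(C,"wrist",[(270,247),(362,247)],s["eef_pos"][2]+.039); M=R.from_quat(s["tcp_rot"]).as_matrix()
print((P-s["eef_pos"])@M)
E
python3 to.py .4542 .2797 .12 80
```

```text
[[ 0.04602462 -0.01376195 -0.03931158]
 [ 0.04604354  0.01353877 -0.03940514]]
t 8.58 spin 17.25 then shift x 0.0282 y 0.3008 z 0.0138 | tilt z [ 0.004 -0.001 -1.   ] q6 -1.98 open 0.343 F [-1.1 -0.6 -0.4]
```

```bash
python3 -m handwheel '[[[0.02,0,0,0,5.75],[0.02,0,0,0,5.75],[0.02,0,0.01,0,5.75],[0.02,0.002,0.02,0,0],[0.02,0.003,0.028,0,0],[0.02,0.003,0.03,0,0],[0.02,0.003,0.03,0,0],[0.02,0.003,0.03,0,0],[0.02,0.003,0.03,0,0],[0.02,0.003,0.03,0,0],[0.02,0.003,0.03,0,0],[0.02,0.003,0.028,0,0]]]'
python3 -m handwheel '[[[0.02,0.002,0.02,0,0],[0.02,0.001,0.01,0,0],[0.02,0,0,0,0],[0.02,0,0,0,0]]]'
python3 to.py .4562 .2794 .06 80
python3 - <<'E'
from h import *
s=get_state(); im=viewer.read_camera("wrist"); np.save("s4.npy",s,allow_pickle=True); cv2.imwrite("pics/w4.png",im); print(s["eef_pos"])
C=pose("wrist",s); q=(.467,.312,-.175)
print(proj(C,"wrist",place(np.array([[-.062,-.066,.02],[-.062,0,.02],[-.062,.066,.02]]),q)).round(0).tolist())
E
```

```text
time: 9.58
eef_pos: [0.4467, 0.2465, 0.1295]
tcp_rot: [0.087, 0.996, -0.001, -0.002]
contact_force: [0.4, -0.1, 0.5]
opening: 0.349
finger_force: 36.1
time: 9.92
eef_pos: [0.4498, 0.2748, 0.1307]
tcp_rot: [0.087, 0.996, -0.001, -0.001]
contact_force: [-1.1, -0.6, -1.1]
opening: 0.343
finger_force: 36.1
t 9.92 spin 0.04 then shift x -0.0056 y 0.0056 z 0.0707 | tilt z [-0.003 -0.002 -1.   ] q6 -1.04 open 0.343 F [-1.1 -0.6 -1.1]
[0.44975248 0.27481882 0.13065163]
[[277.0, 163.0], [374.0, 164.0], [463.0, 167.0]]
```

View pics/w4.png

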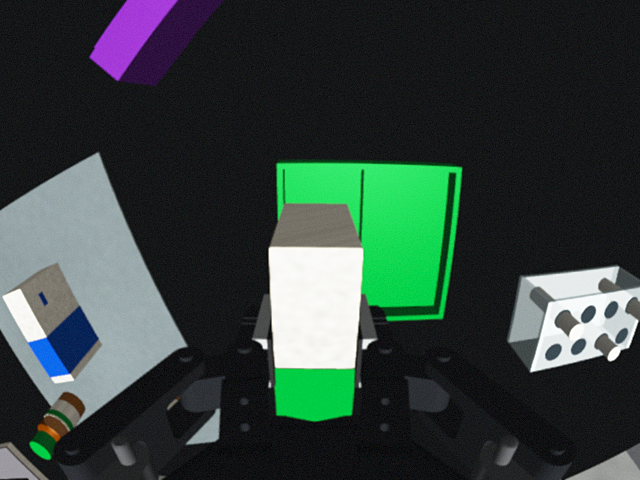

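The tray edges sit where predicted, near (277,163) and (463,167), and the carton lines up over the right-hand bay. Lowering it.

```bash
python3 -m handwheel '[[[0.02,-0.003,0.003,0.015,0],[0.02,-0.003,0.003,0.025,0],[0.02,0,0,0.025,0],[0.02,0,0,0.015,0],[0.02,0,0,0.006,0],[0.02,0,0,0,0],[0.02,0,0,0,0]]]'
python3 to.py .4562 .2794 .03 80
python3 -m handwheel '[[[0.02,0,0,0.004,0],[0.02,0,0,0.003,0],[0.02,0,0,0.002,0],[0.02,0,0,0,0]]]'
python3 to.py .4562 .2794 .03 80
```

```text
time: 10.55
eef_pos: [0.4581, 0.2796, 0.0467]
tcp_rot: [0.088, 0.996, -0.0, 0.0]
contact_force: [0.1, -0.6, -0.8]
opening: 0.346
finger_force: 36.1
t 10.55 spin -0.07 then shift x 0.0018 y -0.0005 z 0.0167 | tilt z [ 0. -0. -1.] q6 -1.04 open 0.346 F [ 0.1 -0.6 -0.8]
time: 10.88
eef_pos: [0.4577, 0.2803, 0.0374]
tcp_rot: [0.087, 0.996, 0.0, 0.0]
contact_force: [0.6, -0.3, -1.4]
opening: 0.346
finger_force: 36.1
t 10.88 spin -0.00 then shift x 0.0013 y -0.0012 z 0.0074 | tilt z [ 0. -0. -1.] q6 -1.04 open 0.346 F [ 0.6 -0.3 -1.4]
```

```bash
for i in 1; do python3 -m handwheel '[[[0.02,0,0,0.002,0],[0.02,0,0,0.002,0],[0.02,0,0,0,0]]]'; python3 -m handwheel '[[[0.02,0,0,0.002,0],[0.02,0,0,0.001,0],[0.02,0,0,0,0]]]'; python3 -m handwheel '[[[0.02,0,0,0.002,0],[0.02,0,0,0.001,0],[0.02,0,0,0,0]]]'; done | grep -E "eef|contact"
```

```text
eef_pos: [0.4574, 0.2803, 0.0329]
contact_force: [-0.4, 0.1, -0.9]
eef_pos: [0.4576, 0.2803, 0.0301]
contact_force: [0.1, -1.1, 0.2]
eef_pos: [0.4579, 0.2805, 0.0299]
contact_force: [-7.8, -2.9, 15.2]
```

```bash
python3 -m handwheel '[[[0.052,0,0,-0.002,0],[0.052,0,0,0,0],[0.052,0,0,0,0],[0.052,0,0,-0.01,0],[0.052,0,0,-0.03,0],[0.052,0,0,-0.035,0],[0.052,0,0,-0.035,0],[0.052,0,0,-0.035,0],[0.052,0,0,-0.03,0],[0.052,0,0,-0.01,0],[0.052,0,0,0,0]]]'
python3 to.py .4889 .0193 .2 98.3
python3 - <<'E'
from h import *
s=get_state(); im=viewer.read_camera("wrist"); np.save("s5.npy",s,allow_pickle=True); cv2.imwrite("pics/w5.png",im)
E
```

```text
time: 12.55
eef_pos: [0.4596, 0.2811, 0.2187]
tcp_rot: [0.087, 0.996, 0.002, 0.004]
contact_force: [0.6, 0.5, 0.2]
opening: 0.606
finger_force: 0.0
t 12.55 spin -18.30 then shift x 0.0088 y -0.2633 z 0.0187 | tilt z [ 0.007  0.003 -1.   ] q6 -1.04 open 0.606 F [0.6 0.5 0.2]
```

View pics/w5.png

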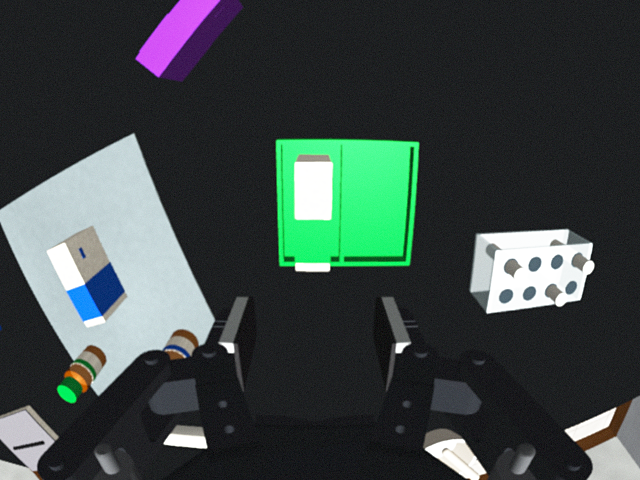

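The green carton stands in the right-hand bay, (295–332, 155–270). Next I check where the blue carton is.

```bash
python3 - <<'E'
from h import *
s=np.load("s5.npy",allow_pickle=True).item(); C=pose("wrist",s); im=cv2.imread("pics/w5.png")
print(proj(C,"wrist",place(box(.095,.030,.062,.062)[::2],(.4889,.0193,.145))).round(0).tolist())
g=cv2.cvtColor(im,cv2.COLOR_BGR2GRAY)
m=comp(colmask(im,"blue"),(90,300)); print(cv2.boundingRect(m.astype(np.uint8)))
E
python3 -m handwheel '[[[0.056,0,0,0,-6.1],[0.056,0,0,0,-6.1],[0.056,0,-0.01,0,-6.1],[0.056,0.001,-0.03,0,0],[0.056,0.001,-0.035,0,0],[0.056,0.001,-0.035,0,0],[0.056,0.001,-0.035,0,0],[0.056,0.001,-0.035,0,0],[0.056,0.001,-0.035,0,0],[0.056,0.001,-0.025,0,0],[0.056,0.001,-0.017,0,0],[0.056,0,0,0,0]]]'
python3 to.py .4889 .0193 .025 98.3
python3 - <<'E'
from h import *
s=get_state(); im=viewer.read_camera("wrist"); np.save("s6.npy",s,allow_pickle=True); cv2.imwrite("pics/w6.png",im)
C=pose("wrist",s)
print(proj(C,"wrist",place(box(.095,.030,.062,.062)[::2],(.4889,.0193,.145))).round(0).tolist())
E
```

```text
[[46.0, 251.0], [64.0, 243.0], [87.0, 327.0], [105.0, 322.0]]
(67, 263, 57, 58)
time: 13.6
eef_pos: [0.4845, 0.0222, 0.2111]
tcp_rot: [-0.07, 0.998, 0.0, -0.003]
contact_force: [0.9, -0.3, -0.9]
opening: 0.655
finger_force: 0.0
t 13.60 spin -0.24 then shift x -0.0039 y -0.0035 z 0.1861 | tilt z [-0.005 -0.    -1.   ] q6 -1.87 open 0.655 F [ 0.9 -0.3 -0.9]
[[291.0, 168.0], [329.0, 167.0], [294.0, 278.0], [328.0, 278.0]]
```

View pics/w6.png

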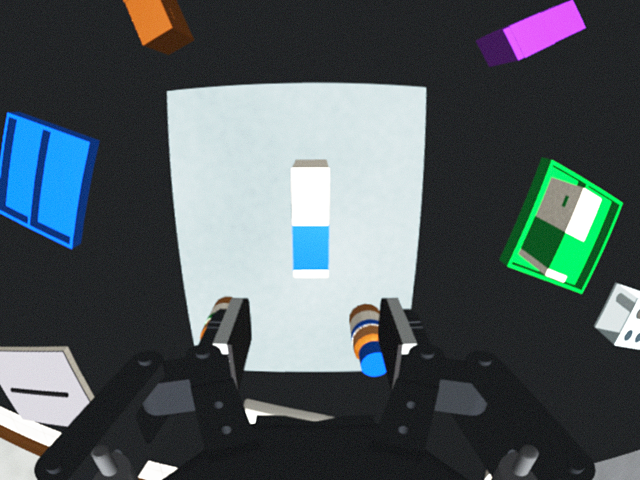

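The blue carton is exactly as predicted, (291–330, 167–278). Grasping it at its middle.

```bash
python3 -m handwheel '[[[0.056,-0.002,-0.002,0.02,0],[0.056,-0.002,-0.002,0.035,0],[0.056,0,0,0.035,0],[0.056,0,0,0.035,0],[0.056,0,0,0.03,0],[0.056,0,0,0.02,0],[0.056,0,0,0.011,0],[0.056,0,0,0,0],[0.056,0,0,0,0]]]' 30
python3 to.py .4889 .0193 .025 98.3
python3 -m handwheel '[[[0.02,0,0,0,0],[0.02,0,0,0,0],[0.02,0,0,0,0],[0.02,0,0,0,0],[0.02,0,0,0,0],[0.02,0,0,-0.01,0],[0.02,0,0,-0.025,0],[0.02,0,0,-0.035,0],[0.02,0,0,-0.025,0],[0.02,0,0,-0.01,0],[0.02,0,0,0,0],[0.02,0,0,0,0]]]'
python3 - <<'E'
from h import *
print("bay",place(np.array([[0,-.034,0],[0,.03,0]]),(.489,-.293,-.236)),"green bottle bay",place(np.array([[0,.03,0]]),(.467,.312,-.175)))
E
python3 to.py .4811 -.3260 .12 76.5
```

```text
time: 14.4
eef_pos: [0.4898, 0.0221, 0.0278]
tcp_rot: [-0.073, 0.997, 0.0, -0.001]
contact_force: [0.1, -0.6, 0.2]
opening: 0.658
finger_force: 0.0
t 14.40 spin 0.04 then shift x 0.0013 y -0.0027 z 0.0028 | tilt z [-0.002  0.    -1.   ] q6 -1.88 open 0.658 F [ 0.1 -0.6  0.2]
time: 15.4
eef_pos: [0.4898, 0.0214, 0.1329]
tcp_rot: [-0.072, 0.997, -0.0, -0.0]
contact_force: [0.1, 0.5, -0.9]
opening: 0.346
finger_force: 30.7
bay [[ 0.48105028 -0.32605755  0.        ]
 [ 0.49601446 -0.26383157  0.        ]] green bottle bay [[0.47222324 0.3415418  0.        ]]
t 15.40 spin 21.79 then shift x -0.0726 y -0.3398 z 0.0129 | tilt z [-0. -0. -1.] q6 -1.88 open 0.346 F [ 0.1  0.5 -0.9]
```

```bash
python3 -m handwheel '[[[0.02,0,0,0,5.45],[0.02,0,0,0,5.45],[0.02,0,0,0,5.45],[0.02,-0.002,-0.01,0,5.45],[0.02,-0.005,-0.02,0,0],[0.02,-0.006,-0.03,0,0],[0.02,-0.007,-0.034,0,0],[0.02,-0.007,-0.034,0,0],[0.02,-0.007,-0.034,0,0],[0.02,-0.007,-0.034,0,0],[0.02,-0.007,-0.034,0,0],[0.02,-0.007,-0.034,0,0]]]'
python3 -m handwheel '[[[0.02,-0.007,-0.03,0,0],[0.02,-0.006,-0.025,0,0],[0.02,-0.004,-0.016,0,0],[0.02,-0.001,-0.006,0,0],[0.02,0,0,0,0],[0.02,0,0,0,0]]]'
python3 to.py .4811 -.3260 .045 76.5
```

```text
time: 16.4
eef_pos: [0.4812, -0.2487, 0.13]
tcp_rot: [0.118, 0.993, 0.002, -0.002]
contact_force: [0.4, 0.0, 0.3]
opening: 0.351
finger_force: 30.6
time: 16.9
eef_pos: [0.4822, -0.3258, 0.132]
tcp_rot: [0.117, 0.993, 0.001, -0.001]
contact_force: [-0.1, -0.0, -0.6]
opening: 0.346
finger_force: 30.6
t 16.90 spin 0.01 then shift x 0.0010 y -0.0004 z 0.0870 | tilt z [-0.002  0.003 -1.   ] q6 -2.10 open 0.346 F [-0.1 -0.  -0.6]
```

```bash
python3 -m handwheel '[[[0.02,0.001,0,0.015,0],[0.02,0,0,0.025,0],[0.02,0,0,0.025,0],[0.02,0,0,0.015,0],[0.02,0,0,0.007,0],[0.02,0,0,0.004,0],[0.02,0,0,0,0],[0.02,0,0,0,0]]]'
python3 -m handwheel '[[[0.02,0,0,0.003,0],[0.02,0,0,0.002,0],[0.02,0,0,0,0]]]'
python3 to.py .4811 -.3260 .03 76.5
```

```text
time: 17.57
eef_pos: [0.4824, -0.327, 0.0434]
tcp_rot: [0.117, 0.993, -0.0, 0.001]
contact_force: [0.0, -0.2, -0.4]
opening: 0.344
finger_force: 30.6
time: 17.82
eef_pos: [0.4818, -0.3271, 0.0377]
tcp_rot: [0.118, 0.993, -0.0, 0.0]
contact_force: [-0.6, 0.4, -0.6]
opening: 0.346
finger_force: 30.6
t 17.82 spin -0.01 then shift x 0.0010 y 0.0009 z 0.0077 | tilt z [ 0. -0. -1.] q6 -2.11 open 0.346 F [-0.6  0.4 -0.6]
```

```bash
(python3 -m handwheel '[[[0.02,0,0,0.002,0],[0.02,0,0,0.002,0],[0.02,0,0,0,0]]]'; python3 -m handwheel '[[[0.02,0,0,0.002,0],[0.02,0,0,0.001,0],[0.02,0,0,0,0]]]')| grep -E "eef|contact"
```

```text
eef_pos: [0.4814, -0.3269, 0.0329]
contact_force: [-0.3, 0.7, -1.6]
eef_pos: [0.482, -0.3275, 0.0322]
contact_force: [-4.3, 2.0, 8.2]
```

```bash
python3 -m handwheel '[[[0.052,0,0,-0.002,0],[0.052,0,0,0,0],[0.052,0,0,0,0],[0.052,0,0,-0.01,0],[0.052,0,0,-0.03,0],[0.052,0,0,-0.035,0],[0.052,0,0,-0.035,0],[0.06,0,0,-0.035,0],[0.06,0,0,-0.03,0],[0.06,0,0,-0.01,0],[0.06,0,0,0,0]]]'
python3 to.py .6168 -.055 .2 76.5
python3 - <<'E'
from h import *
s=get_state(); im=viewer.read_camera("wrist"); cv2.imwrite("pics/w7.png",im)
E
```

```text
time: 19.23
eef_pos: [0.4832, -0.3284, 0.2221]
tcp_rot: [0.118, 0.993, -0.003, 0.003]
contact_force: [0.5, -0.2, -0.4]
opening: 0.702
finger_force: 0.0
t 19.23 spin 0.00 then shift x -0.0660 y 0.2970 z 0.0221 | tilt z [ 0.006 -0.006 -1.   ] q6 -2.11 open 0.702 F [ 0.5 -0.2 -0.4]
```

View pics/w7.png

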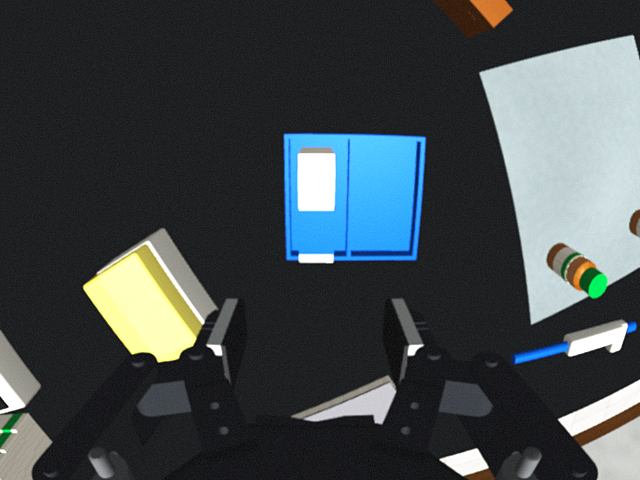

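The blue carton stands in the blue tray's right bay, (298–335, 150–262). Next is the green bottle.

```bash
python3 -m handwheel '[[[0.06,-0.003,0.015,0,0],[0.06,-0.007,0.03,0,0],[0.06,-0.007,0.03,0,0],[0.06,-0.007,0.03,0,0],[0.06,-0.007,0.03,0,0],[0.06,-0.007,0.03,0,0],[0.06,-0.007,0.032,0,0],[0.06,-0.007,0.032,0,0],[0.06,-0.007,0.032,0,0],[0.06,-0.004,0.022,0,0],[0.06,-0.003,0.014,0,0],[0.06,0,0,0,0]]]'
python3 -m handwheel '[[[0.06,0,0,0,0]]]' 25
python3 to.py .6168 -.055 .025 76.5
```

```text
time: 20.28
eef_pos: [0.6147, -0.0511, 0.2143]
tcp_rot: [0.116, 0.993, 0.001, -0.002]
contact_force: [-0.1, 0.0, 0.3]
opening: 0.7
finger_force: 0.0
time: 20.37
eef_pos: [0.6143, -0.0534, 0.2152]
tcp_rot: [0.117, 0.993, -0.0, -0.002]
contact_force: [0.3, 0.7, -0.3]
opening: 0.702
finger_force: 0.0
t 20.37 spin 0.06 then shift x -0.0028 y -0.0010 z 0.1902 | tilt z [-0.004  0.    -1.   ] q6 -1.59 open 0.702 F [ 0.3  0.7 -0.3]
```

```bash
python3 -m handwheel '[[[0.06,-0.002,-0.001,0.02,0],[0.06,0,0,0.035,0],[0.06,0,0,0.035,0],[0.06,0,0,0.03,0],[0.06,0,0,0.02,0],[0.06,0,0,0,0]]]'
python3 to.py .6168 -.055 .027 76.5
```

```text
time: 20.87
eef_pos: [0.6119, -0.0558, 0.0706]
tcp_rot: [0.119, 0.993, 0.001, -0.006]
contact_force: [-2.3, 0.5, -0.8]
opening: 0.701
finger_force: 0.0
t 20.87 spin -0.13 then shift x -0.0046 y 0.0020 z 0.0436 | tilt z [-0.012  0.003 -1.   ] q6 -1.59 open 0.701 F [-2.3  0.5 -0.8]
```

```bash
python3 -m handwheel '[[[0.06,-0.001,0.001,0.015,0],[0.06,0,0,0.015,0],[0.06,0,0,0.01,0],[0.06,0,0,0.002,0],[0.06,0,0,0,0],[0.06,0,0,0,0]]]'
python3 to.py .6168 -.055 .027 76.5
```

```text
time: 21.37
eef_pos: [0.6187, -0.0549, 0.0364]
tcp_rot: [0.118, 0.993, -0.0, 0.001]
contact_force: [0.2, -0.4, 0.4]
opening: 0.71
finger_force: 0.0
t 21.37 spin -0.03 then shift x 0.0019 y -0.0006 z 0.0094 | tilt z [ 0.001 -0.    -1.   ] q6 -1.59 open 0.710 F [ 0.2 -0.4  0.4]
```

```bash
python3 -m handwheel '[[[0.06,0.002,0,0.005,0],[0.06,0,0,0.004,0],[0.06,0,0,0,0],[0.02,0,0,0,0],[0.02,0,0,0,0],[0.02,0,0,0,0],[0.02,0,0,0,0],[0.02,0,0,0,0],[0.02,0,0,0,0]]]' 25
python3 to.py .6168 -.055 .027 76.5
python3 -m handwheel '[[[0.02,0,0,-0.005,0],[0.02,0,0,-0.015,0],[0.02,0,0,-0.025,0],[0.02,0,0,-0.025,0],[0.02,0,0,-0.025,0],[0.02,0,0,-0.015,0],[0.02,0,0,-0.005,0],[0.02,0,0,0,0],[0.02,0,0,0,0]]]'
python3 to.py .4722 .3415 .14 80
python3 - <<'E'
from h import *
s=get_state(); im=viewer.read_camera("wrist"); cv2.imwrite("pics/w8.png",im)
E
```

```text
time: 22.12
eef_pos: [0.6164, -0.0538, 0.0266]
tcp_rot: [0.118, 0.993, 0.0, 0.0]
contact_force: [0.2, 0.9, 0.5]
opening: 0.412
finger_force: 25.2
t 22.12 spin -0.00 then shift x -0.0006 y -0.0011 z -0.0004 | tilt z [ 0.001 -0.    -1.   ] q6 -1.59 open 0.412 F [0.2 0.9 0.5]
time: 22.87
eef_pos: [0.6155, -0.0537, 0.1404]
tcp_rot: [0.118, 0.993, 0.0, -0.001]
contact_force: [0.1, 0.6, -1.4]
opening: 0.413
finger_force: 25.2
t 22.87 spin -3.51 then shift x 0.2097 y 0.3643 z 0.0004 | tilt z [-0.002  0.    -1.   ] q6 -1.59 open 0.413 F [ 0.1  0.6 -1.4]
```

View pics/w8.png

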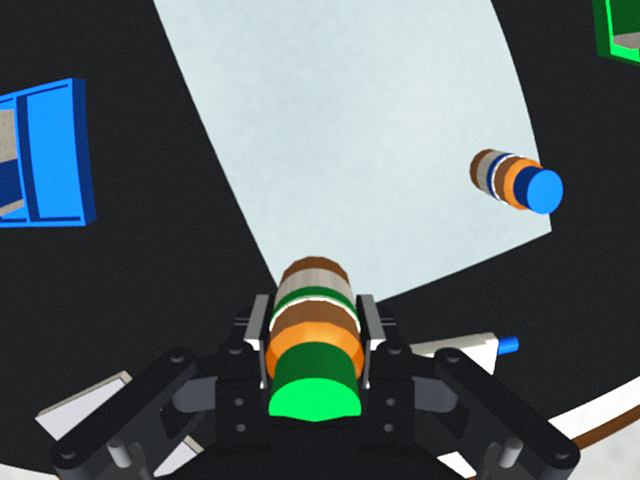

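The green bottle is held upright between the pads and the blue bottle is undisturbed at (538,190). Carrying it to the green tray.

```bash
python3 -m handwheel '[[[0.02,0,0,0,-3.5],[0.02,0.004,0.0065,0,0],[0.02,0.0075,0.013,0,0],[0.02,0.011,0.0195,0,0],[0.02,0.015,0.026,0,0],[0.02,0.015,0.026,0,0],[0.02,0.015,0.026,0,0],[0.02,0.015,0.026,0,0],[0.02,0.015,0.026,0,0],[0.02,0.015,0.026,0,0],[0.02,0.015,0.026,0,0],[0.02,0.015,0.026,0,0]]]'
python3 -m handwheel '[[[0.02,0.015,0.026,0,0],[0.02,0.015,0.026,0,0],[0.02,0.015,0.026,0,0],[0.02,0.011,0.0195,0,0],[0.02,0.0075,0.013,0,0],[0.02,0.004,0.0065,0,0],[0.02,0,0,0,0],[0.02,0,0,0,0],[0.02,0,0,0,0]]]'
python3 to.py .4722 .3415 .04 80
```

```text
time: 23.92
eef_pos: [0.5165, 0.2163, 0.1404]
tcp_rot: [0.088, 0.996, -0.0, -0.001]
contact_force: [0.4, 0.2, -0.4]
opening: 0.414
finger_force: 25.2
time: 24.67
eef_pos: [0.4725, 0.3404, 0.141]
tcp_rot: [0.088, 0.996, -0.0, -0.0]
contact_force: [0.6, -0.1, -1.3]
opening: 0.41
finger_force: 25.2
t 24.67 spin -0.05 then shift x 0.0005 y 0.0010 z 0.1010 | tilt z [-0.001 -0.001 -1.   ] q6 -0.94 open 0.410 F [ 0.6 -0.1 -1.3]
```

```bash
python3 -m handwheel '[[[0.02,0.001,0.001,0.012,0],[0.02,0,0,0.02,0],[0.02,0,0,0.024,0],[0.02,0,0,0.02,0],[0.02,0,0,0.014,0],[0.02,0,0,0.007,0],[0.02,0,0,0.003,0],[0.02,0,0,0,0],[0.02,0,0,0,0]]]'
python3 -m handwheel '[[[0.02,0,0,0.002,0],[0.02,0,0,0.002,0],[0.02,0,0,0,0]]]'
python3 -m handwheel '[[[0.02,0,0,0.001,0],[0.02,0,0,0.001,0],[0.02,0,0,0,0]]]'
```

```text
time: 25.42
eef_pos: [0.4726, 0.3423, 0.042]
tcp_rot: [0.087, 0.996, 0.0, 0.001]
contact_force: [0.0, 0.3, -1.4]
opening: 0.414
finger_force: 25.2
time: 25.67
eef_pos: [0.472, 0.3424, 0.0377]
tcp_rot: [0.087, 0.996, 0.0, 0.0]
contact_force: [0.0, -0.3, -0.9]
opening: 0.415
finger_force: 25.2
time: 25.92
eef_pos: [0.4717, 0.3422, 0.0352]
tcp_rot: [0.087, 0.996, -0.0, -0.0]
contact_force: [1.0, 0.4, -1.4]
opening: 0.411
finger_force: 25.2
```

```bash
(python3 -m handwheel '[[[0.02,0,0,0.002,0],[0.02,0,0,0.001,0],[0.02,0,0,0,0]]]'
python3 -m handwheel '[[[0.02,0,0,0.002,0],[0.02,0,0,0,0]]]'
python3 -m handwheel '[[[0.02,0,0,0.001,0],[0.02,0,0,0,0]]]')|grep -E "eef|contact"
```

```text
eef_pos: [0.4716, 0.3421, 0.0319]
contact_force: [0.2, 0.9, -1.0]
eef_pos: [0.4716, 0.3421, 0.0299]
contact_force: [-0.3, -0.5, -1.4]
eef_pos: [0.4717, 0.3422, 0.0291]
contact_force: [-0.2, -0.6, -0.3]
```

```bash
python3 -m handwheel '[[[0.02,0,0,0.001,0],[0.02,0,0,0,0]]]' | grep contact
python3 -m handwheel '[[[0.05,0,0,0,0],[0.05,0,0,0,0],[0.05,0,0,0,0],[0.05,0,0,0,0],[0.05,0,0,-0.005,0],[0.05,0,0,-0.02,0],[0.05,0,0,-0.03,0],[0.05,0,0,-0.035,0],[0.05,0,0,-0.035,0],[0.06,0,0,-0.035,0],[0.06,0,0,-0.02,0],[0.06,0,0,0,0]]]'
python3 to.py .6039 .0947 .2 78
python3 - <<'E'
from h import *
s=get_state(); im=viewer.read_camera("wrist"); cv2.imwrite("pics/w9.png",im)
E
```

```text
contact_force: [0.2, -0.9, -0.2]
time: 27.67
eef_pos: [0.4748, 0.3438, 0.216]
tcp_rot: [0.087, 0.996, 0.003, 0.005]
contact_force: [-0.1, 0.3, 1.0]
opening: 0.698
finger_force: 0.0
t 27.67 spin 2.00 then shift x -0.1781 y -0.2168 z 0.0160 | tilt z [ 0.011  0.006 -1.   ] q6 -0.94 open 0.698 F [-0.1  0.3  1. ]
```

View pics/w9.png

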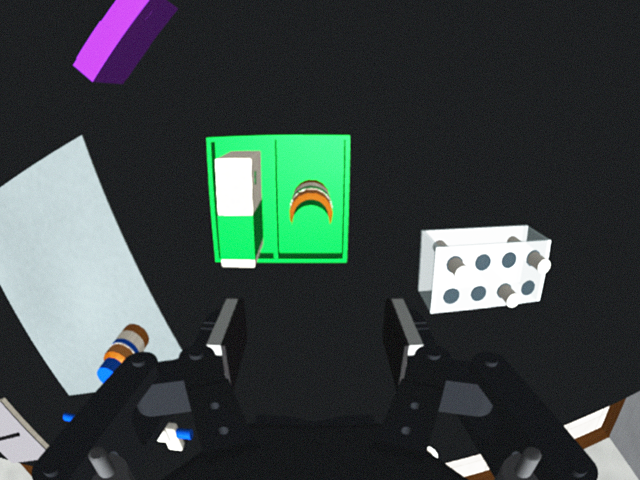

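The green kit is together: the bottle is upright in the left bay at (311,200) and the carton is on the right. Now the blue bottle.

```bash
python3 -m handwheel '[[[0.06,-0.009,-0.011,0,0],[0.06,-0.018,-0.0235,0,0],[0.06,-0.018,-0.0235,0,0],[0.06,-0.018,-0.0235,0,0],[0.06,-0.018,-0.0235,0,0],[0.06,-0.018,-0.0235,0,0],[0.06,-0.018,-0.0235,0,0],[0.06,-0.018,-0.0235,0,0],[0.06,-0.018,-0.0235,0,0],[0.06,-0.0125,-0.017,0,0],[0.06,-0.006,-0.008,0,0],[0.06,0,0,0,0]]]' 25
python3 -m handwheel '[[[0.06,0,0,0.01,0],[0.06,0,0,0.03,0],[0.06,0,0,0.03,0],[0.06,0,0,0.02,0],[0.06,0,0,0.005,0],[0.06,0,0,0,0],[0.06,0,0,0,0]]]'
python3 to.py .6039 .0947 .027 80
```

```text
time: 28.72
eef_pos: [0.6015, 0.0893, 0.2059]
tcp_rot: [0.089, 0.996, -0.0, -0.002]
contact_force: [-0.4, 0.9, 0.2]
opening: 0.7
finger_force: 0.0
time: 29.3
eef_pos: [0.6017, 0.0928, 0.1136]
tcp_rot: [0.087, 0.996, 0.0, 0.0]
contact_force: [0.7, -0.3, -0.5]
opening: 0.703
finger_force: 0.0
t 29.30 spin 0.07 then shift x -0.0018 y 0.0023 z 0.0866 | tilt z [ 0.  0. -1.] q6 -1.41 open 0.703 F [ 0.7 -0.3 -0.5]
```

```bash
python3 -m handwheel '[[[0.06,-0.002,0.002,0.01,0],[0.06,0,0,0.02,0],[0.06,0,0,0.025,0],[0.06,0,0,0.02,0],[0.06,0,0,0.009,0],[0.06,0,0,0.003,0],[0.06,0,0,0,0],[0.06,0,0,0,0]]]'
python3 to.py .6039 .0947 .027 80
```

```text
time: 29.97
eef_pos: [0.6055, 0.0936, 0.0279]
tcp_rot: [0.087, 0.996, 0.0, 0.001]
contact_force: [0.4, -0.2, 0.4]
opening: 0.703
finger_force: 0.0
t 29.97 spin -0.00 then shift x 0.0017 y 0.0009 z 0.0009 | tilt z [ 0.003  0.    -1.   ] q6 -1.41 open 0.703 F [ 0.4 -0.2  0.4]
```

```bash
python3 -m handwheel '[[[0.02,0,0,0,0],[0.02,0,0,0,0],[0.02,0,0,0,0],[0.02,0,0,0,0],[0.02,0,0,0,0],[0.02,0,0,0,0]]]' 25
python3 to.py .6039 .0947 .027 80
python3 -m handwheel '[[[0.02,0,0,-0.005,0],[0.02,0,0,-0.015,0],[0.02,0,0,-0.025,0],[0.02,0,0,-0.025,0],[0.02,0,0,-0.025,0],[0.02,0,0,-0.015,0],[0.02,0,0,-0.005,0],[0.02,0,0,0,1.75],[0.02,0,0,0,1.75],[0.02,0,0,0,0]]]'
python3 to.py .4960 -.2638 .14 76.5
```

```text
time: 30.47
eef_pos: [0.6054, 0.0936, 0.0281]
tcp_rot: [0.087, 0.996, 0.0, 0.001]
contact_force: [-0.2, 0.2, 7.3]
opening: 0.417
finger_force: 25.4
t 30.47 spin -0.01 then shift x 0.0017 y 0.0009 z 0.0011 | tilt z [ 0.003  0.    -1.   ] q6 -1.41 open 0.417 F [-0.2  0.2  7.3]
time: 31.3
eef_pos: [0.6031, 0.0934, 0.1399]
tcp_rot: [0.118, 0.993, -0.0, -0.001]
contact_force: [0.2, 0.0, -1.3]
opening: 0.414
finger_force: 25.2
t 31.30 spin -0.04 then shift x 0.0208 y -0.3724 z -0.0001 | tilt z [-0.002 -0.    -1.   ] q6 -1.35 open 0.414 F [ 0.2  0.  -1.3]
```

```bash
python3 -m handwheel '[[[0.02,0.0004,-0.0072,0,0],[0.02,0.0008,-0.0143,0,0],[0.02,0.0012,-0.0215,0,0],[0.02,0.0016,-0.0286,0,0],[0.02,0.0016,-0.0286,0,0],[0.02,0.0016,-0.0286,0,0],[0.02,0.0016,-0.0286,0,0],[0.02,0.0016,-0.0286,0,0],[0.02,0.0016,-0.0286,0,0],[0.02,0.0016,-0.0286,0,0],[0.02,0.0016,-0.0286,0,0],[0.02,0.0016,-0.0286,0,0]]]'
python3 -m handwheel '[[[0.02,0.0016,-0.0286,0,0],[0.02,0.0012,-0.0215,0,0],[0.02,0.0008,-0.0143,0,0],[0.02,0.0004,-0.0072,0,0],[0.02,0,0,0,0],[0.02,0,0,0,0],[0.02,0,0,0,0]]]'
python3 to.py .4960 -.2638 .04 76.5
```

```text
time: 32.3
eef_pos: [0.5159, -0.1967, 0.1408]
tcp_rot: [0.118, 0.993, 0.0, -0.001]
contact_force: [0.2, -0.2, -0.4]
opening: 0.415
finger_force: 25.2
time: 32.88
eef_pos: [0.4971, -0.2624, 0.1411]
tcp_rot: [0.117, 0.993, 0.0, -0.0]
contact_force: [-0.1, 0.1, 0.4]
opening: 0.414
finger_force: 25.2
t 32.88 spin 0.05 then shift x 0.0007 y -0.0016 z 0.1011 | tilt z [-0.     0.001 -1.   ] q6 -2.00 open 0.414 F [-0.1  0.1  0.4]
```

```bash
python3 -m handwheel '[[[0.02,0.001,-0.0015,0.012,0],[0.02,0,0,0.02,0],[0.02,0,0,0.024,0],[0.02,0,0,0.02,0],[0.02,0,0,0.014,0],[0.02,0,0,0.007,0],[0.02,0,0,0.006,0],[0.02,0,0,0.002,0],[0.02,0,0,0,0],[0.02,0,0,0,0]]]'
python3 -m handwheel '[[[0.02,0,0,0.002,0],[0.02,0,0,0.001,0],[0.02,0,0,0,0]]]'
```

```text
time: 33.72
eef_pos: [0.4963, -0.2649, 0.0372]
tcp_rot: [0.117, 0.993, -0.0, 0.001]
contact_force: [-0.7, -0.2, -0.5]
opening: 0.414
finger_force: 25.2
time: 33.97
eef_pos: [0.4958, -0.2648, 0.0337]
tcp_rot: [0.118, 0.993, -0.0, 0.0]
contact_force: [-0.2, 1.1, -1.6]
opening: 0.411
finger_force: 25.2
```

```bash
(python3 -m handwheel '[[[0.02,0,0,0.002,0],[0.02,0,0,0,0]]]'
python3 -m handwheel '[[[0.02,0,0,0.001,0],[0.02,0,0,0,0]]]'
python3 -m handwheel '[[[0.02,0,0,0.001,0],[0.02,0,0,0,0]]]')|grep -E "eef|contact"
```

```text
eef_pos: [0.4956, -0.2646, 0.0312]
contact_force: [-0.7, 1.1, -1.4]
eef_pos: [0.4956, -0.2646, 0.0302]
contact_force: [-0.0, -0.1, -2.0]
eef_pos: [0.4958, -0.2647, 0.0301]
contact_force: [-1.8, 1.2, 5.1]
```

```bash
python3 -m handwheel '[[[0.05,0,0,0,0],[0.05,0,0,0,0],[0.05,0,0,0,0],[0.05,0,0,0,0],[0.05,0,0,-0.005,0],[0.05,0,0,-0.02,0],[0.05,0,0,-0.03,0],[0.05,0,0,-0.035,0],[0.05,0,0,-0.035,0],[0.06,0,0,-0.035,0],[0.06,0,0,-0.02,0],[0.06,0,0,0,0]]]'
python3 -m handwheel '[[[0.06,0.03,0,0,0],[0.06,0.03,0,0,0],[0.06,0,0,0,0]]]' | grep -E "eef|contact"
python3 - <<'E'
from h import *
a=viewer.read_camera("wrist"); t=viewer.read_camera("top"); b=viewer.read_camera("scene")
cv2.imwrite("pics/end.png",cv2.vconcat([cv2.hconcat([a[:300,160:560],b[130:430,190:590]]),cv2.resize(t[130:330,90:540],(800,300))]))
E
```

```text
time: 35.47
eef_pos: [0.4984, -0.2666, 0.2167]
tcp_rot: [0.118, 0.993, -0.003, 0.005]
contact_force: [0.4, -0.9, 1.1]
opening: 0.704
finger_force: 0.0
eef_pos: [0.4331, -0.2482, 0.2066]
contact_force: [-0.4, 0.3, -0.1]
```

View pics/end.png

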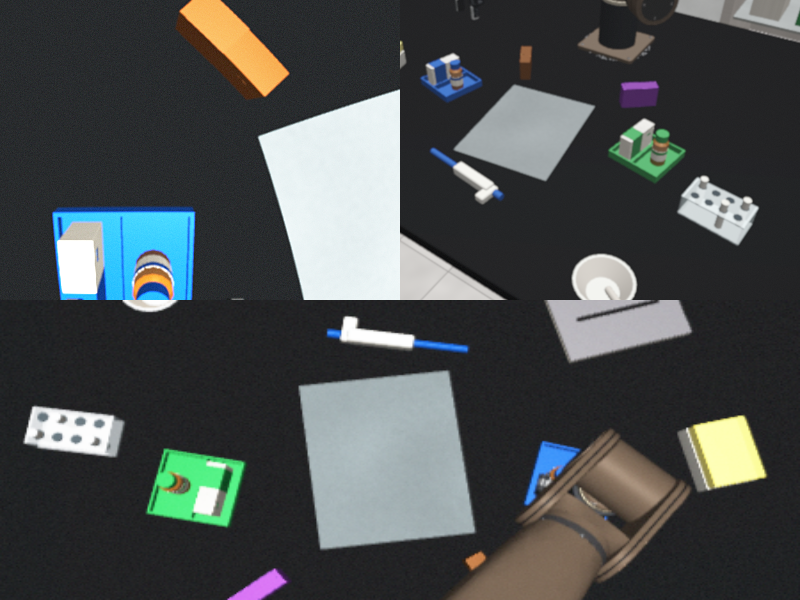

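Both kits are complete: each carton stands in the right bay and each bottle is upright in the left bay. The rack, tip box and pipette have not moved.

```bash
python3 -c "
from plant import sign_off; print(sign_off())"
```

```text
the job is handed in; nothing more can be done
None
```

Both kits are back together in the trays of their own colour, cartons standing in the right bays and bottles upright in the left bays, and the job was handed in at about 36 s of the 115 s limit.

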